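# Press the raised tub lid home with the fingertips

### The job

Three round translucent tubs stand on the desk, and the lid of one of them stands up proud of its tub. Press that lid gently down with the fingertips until it is fully home, without shifting, tipping or lifting the tub, and draw the hand clear. Do not touch the two closed tubs, the screw tin or the little varnish bottle.

Things in the scene. Friction and masses are not known exactly. Their poses are not given: they have to be found in the camera images.
- tub_a: the tub with the raised lid: round translucent plastic, loose, 100 to 220 g; lower part 56 mm diameter and 30 mm tall, flat lid of 60 mm diameter above it, sliding on a grey neck of 53 mm diameter that shows below the raised lid. 49 mm tall in all with the lid home, 60 to 65 mm at the start. Origin at the centre of its underside, z up
- lid_top (a point): centre of the flat top of the raised lid; moves down with the lid and is 49 mm above the desk when the lid is home. Clear to press from above anywhere near the centre; nothing taller than 65 mm stands within 75 mm of it
- tub_a_lid (a joint): height of the raised lid above its home position, m: 0 fully home, 0.011 to 0.016 at the start. It slides down stiffly under about 3 N, stays where it is left, and stops hard at 0; the thin lid itself also gives under a finger by about 1 mm for 4 N and springs back, so pressing 2 to 4 mm past the home height of its top seats it gently
- tub_b: round translucent plastic tub with its lid fully on, 60 mm diameter, 49 mm tall, loose; origin at the centre of its underside, z up. To be left alone
- tub_c: round translucent plastic tub with its lid fully on, 60 mm diameter, 49 mm tall, loose; origin at the centre of its underside, z up. To be left alone
- screw_tin: round metal tin, 55 mm diameter, 25 mm tall, loose; origin at the centre of its underside. To be left alone
- varnish: small dark blue bottle with a black cap, 22 mm diameter, 62 mm tall, loose; origin at the centre of its underside. To be left alone
There are look-alikes about, which are no part of the job. Leave any green, red or turquoise look-alike of the tub_a alone.

How it is judged:
By the outcome, as a careful person would: the job done as asked, in the order asked, and still so for the second after the job is handed in, with the robot touching nothing.
It also fails if it takes over 26 s, if anything falls off the work surface, if the arm or the gripper's body presses on something with over 40 N, if the wrist force passes 120 N, or if a joint passes its speed limit or range.

### The arm

A 6-joint arm with a two-finger parallel gripper is mounted at the origin on a cart in front of the work surface, level with it; the furniture and walls round the work are solid. World frame = base frame: x ahead of the robot, y to its left, z up, the work surface at z = 0. Lengths are in mm, angles in degrees, forces in N, time in s.
With the tool pointing down it reaches from about 375 to 900 mm from the base axis. Payload 3.1 kg.
Tool frame: the origin (TCP) lies midway between the tips of the shut fingers; the grasp point (between the pads) lies 19 mm behind it; z points along the fingers, y is the line along which they close (so a half turn about z gives the same grasp; the last joint's range is limited). The gripper opens to 85 mm and grips with 20 to 120 N. Pads are 22 mm wide; open, the fingers measure 114 mm over their backs; the gripper's body (76 mm by 85 mm) begins 54 mm behind the grasp point. The pads swing forward as they close: fully open they stand 13 mm farther back than shut.
Start: joints at [54.803, 30.224, 82.088, -0, 67.689, -10.227], TCP at [263.793, 566.578, 231.31] pointing down, gripper open.
Joint ranges: [-176.69, 176.69], [-43.24, 126.21], [12.49, 139.97], [-82, 262], [0, 151.66], [-163.58, 163.58]. Speed limits (degrees/s): [159.86, 159.86, 180, 180, 180, 180].

### API

Orientations are given as [roll, pitch, yaw] about the fixed x, y, z axes, in that order (R = Rz(yaw) Ry(pitch) Rx(roll)).
In Python, from rig import env gives the robot as it stands.
- The arm moves only by the shell command python3 -m handwheel 'ROWS' [FORCE]. ROWS is text: rows parted by semicolons, each of 7 numbers parted by spaces: the turn, a rotation vector about the world's x, y, z in rad, then the shift along the world's x, y, z in mm, then the opening, from 0 (shut) to 1 (fully open). A call has 1 to 5 rows; each row shifts and turns the commanded pose from where the row before left it; what a row does not reach is not made up. A row lasts 1/8 s, in which the tool goes at most 62.5 mm and 10.7 degrees, less where a joint would pass 70% of its speed; a pose out of reach is approached as far as the arm can. A call is refused whole if a number of a shift passes 62.5 or a number of a turn 0.188, either way. A call with a gripper value outside its range is refused whole. The fingers move at their own pace and stop on an object; FORCE is the grip in N (left out, the last holds). Time passes only in rows, so rows that do not move let the fingers close. It gives the time, the measured TCP pose, the force, the opening and the grip force at its end, in the units of the state.
- env.read_state(): the state, without advancing time (a new reading comes with each control period).
- env.capture(name): name is "scene" or "top"; returns a dict with "color" (384x512x3 uint8, red, green, blue), "camera_matrix" (3x3 intrinsics, pixels), "rvec" (rotation vector, rad) and "tvec" (3), from world to camera coordinates, as OpenCV has them. Camera axes: x right, y down, z forward; pixel columns grow to the right and rows downward; lengths in mm; the calibration is good to about 2 mm. A picture is of the moment at which its call begins. There is no depth.
- env.job_done(): hands the job in; it is judged then, once.
Trained networks look in a picture, given as the dict that the camera call returned (one of the last four; its "shot" number tells which), for a name from the list of things; names that differ only in an ending like _2 or _b are one class to them, and where a whole thing is asked for, a point or a joint stands for the part that bears it (a point fixed in the world has none). Each returns a list of dicts, best first, with "p" (0 to 1); they miss things now and then, are a little off and sometimes report something else, mostly with a low value. They report only what shows in the picture. A call takes as long as a camera call. They do not tell look-alikes from the thing itself.
- env.boxes_of(picture, target): "uv" ([column, row] in pixels, amid what is visible of it).
The state is a dict: "t": time; "joints": joint angles; "qd": joint speeds; "effort": joint torques, N m; "tcp_pos": TCP position; "orientation": TCP orientation; "ft_force": force on the tool from outside, world axes, zero at the start; "ft_torque": the same for the moment, N m; "finger_gap": finger opening in mm; "gripper_force": force on a finger pad.
Only numpy, scipy, OpenCV 4.12 (cv2) and the standard library are available. Lean on these libraries where they do the work, as an engineer would, in place of code of your own. Each camera call takes 0.05 s, during which the arm holds its last target. There are 200 camera calls.

## Working session

There is one attempt and no reset: what is moved stays moved. The work goes in short steps, Python scripts to look and compute and a shell command to move; the robot and the scene stay as the last step left them, time stands still between calls to the robot, and variables do not carry over. Pictures are saved under pics/ and viewed, at most 10 in all, crops included, and the job is handed in when it is done.

```bash
mkdir -p pics; cat > h.py <<'E'
import numpy as np, cv2
from rig import env
def cam(p):
    R=cv2.Rodrigues(np.array(p["rvec"],float))[0]; return np.array(p["camera_matrix"],float),R,np.array(p["tvec"],float).ravel()
def ray(p,uv):
    K,R,t=cam(p); d=R.T@np.linalg.inv(K)@np.array([uv[0],uv[1],1.]); return -R.T@t, d/np.linalg.norm(d)
def atz(p,uv,z):
    c,d=ray(p,uv); return c+d*(z-c[2])/d[2]
def proj(p,X):
    return cv2.projectPoints(np.array(X,float).reshape(-1,1,3),np.array(p["rvec"],float),np.array(p["tvec"],float),np.array(p["camera_matrix"],float),None)[0].reshape(-1,2)
def tri(p,a,q,b):
    c1,d1=ray(p,a);c2,d2=ray(q,b)
    s=np.linalg.lstsq(np.c_[d1,-d2],c2-c1,rcond=None)[0]; A=c1+d1*s[0];B=c2+d2*s[1]
    return (A+B)/2,np.linalg.norm(A-B)
E
python3 - <<'E'
from h import *
import pickle
P={}
for n in("scene","top"):
    p=env.capture(n);P[n]=p
    cv2.imwrite(f"pics/{n}0.png",p["color"][:,:,::-1])
    print(n,"cam at",ray(p,(256,192))[0].round())
    for t in("tub_a","lid_top","screw_tin","varnish"):
        for b in env.boxes_of(p,t): print(n,t,np.round(b["uv"],1),round(b["p"],2),atz(p,b["uv"],30).round())
pickle.dump(P,open("P.pkl","wb"))
s=env.read_state();print(s["t"],s["tcp_pos"],s["orientation"],s["finger_gap"],s["ft_force"])
E
```

```text
scene cam at [ 206. -526.  478.]
scene tub_a [220.5 176.3] 0.97 [590. 238.  30.]
scene tub_a [252.1 281. ] 0.9 [ 456. -134.   30.]
scene tub_a [190.  203.3] 0.89 [466. 155.  30.]
scene tub_a [181.9 178.2] 0.86 [498. 281.  30.]
scene tub_a [164.8 171.1] 0.85 [475. 343.  30.]
scene tub_a [227.4 225.6] 0.72 [498.  31.  30.]
scene lid_top [221.7 169.1] 0.74 [613. 274.  30.]
scene lid_top [189.7 199.5] 0.71 [473. 171.  30.]
scene lid_top [160.  164.6] 0.64 [477. 389.  30.]
scene lid_top [186.  178.2] 0.55 [508. 275.  30.]
scene screw_tin [290.6 194.5] 0.79 [692.  65.  30.]
scene varnish [344. 235.] 0.8 [ 686. -122.   30.]
scene varnish [252.4 281.2] 0.32 [ 456. -135.   30.]
top cam at [ 419.   79. 1130.]
top tub_a [331.3 235.1] 0.88 [ 459. -137.   30.]
top tub_a [188.5 224.7] 0.79 [498. 255.  30.]
top tub_a [226.6 237.2] 0.73 [461. 151.  30.]
top tub_a [150.7 233.1] 0.72 [477. 359.  30.]
top tub_a [272.6 225.9] 0.66 [489.  24.  30.]
top tub_a [188.8 192.3] 0.66 [588. 255.  30.]
top lid_top [222.6 231.8] 0.93 [476. 162.  30.]
top lid_top [189.4 190.9] 0.78 [592. 253.  30.]
top lid_top [188.1 224.5] 0.73 [498. 257.  30.]
top lid_top [148.4 234.3] 0.58 [474. 366.  30.]
top screw_tin [247.1 147.6] 0.61 [713.  89.  30.]
0.5 [263.77213456 566.5401637  231.29049281] [-1.79995902e+02 -1.14411728e-03  1.55030675e+02] 84.99524417126275 [-0.65363662  0.21288059 -1.18547946]
```

```bash
python3 - <<'E'
import cv2
a=cv2.imread("pics/scene0.png")[130:310,110:380];cv2.imwrite("pics/s1.png",cv2.resize(a,(800,533),interpolation=cv2.INTER_CUBIC))
a=cv2.imread("pics/top0.png")[110:290,110:380];cv2.imwrite("pics/t1.png",cv2.resize(a,(800,533),interpolation=cv2.INTER_CUBIC))
E
```

```text
(no output)
```

View pics/s1.png

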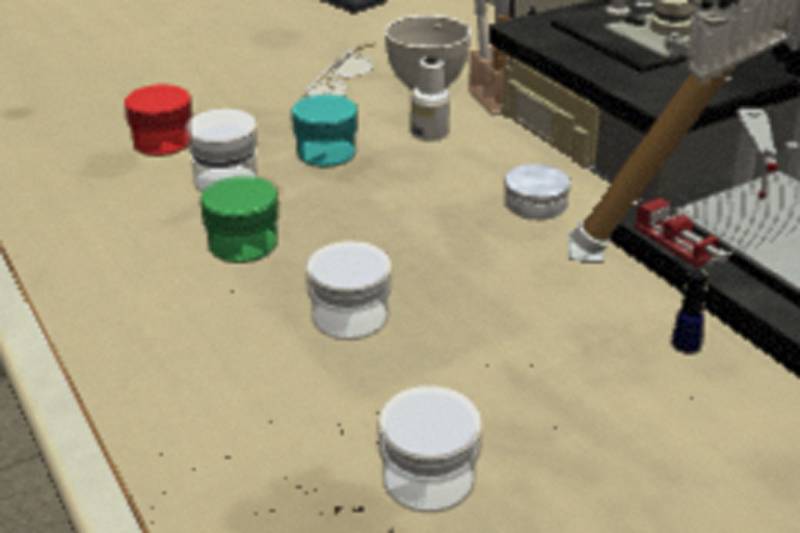

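View pics/t1.png

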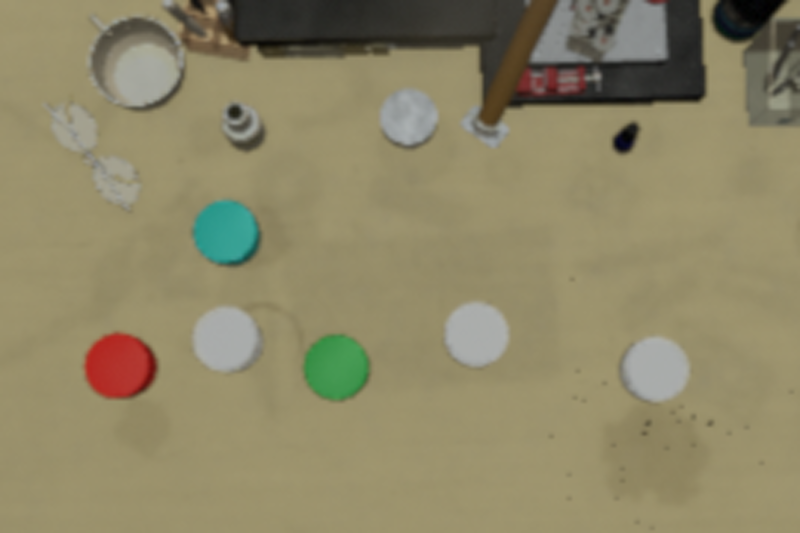

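The lid candidates in the scene image are three white tubs at about (255,273), (228,220) and (185,175). The green (191,204), red (163,170) and turquoise (220,174) ones are look-alikes. To choose, I'll measure lid heights and view a close crop with rims predicted for home (z=49) and raised (z=62).

```bash
python3 - <<'E'
from h import *
import pickle
P=pickle.load(open("P.pkl","rb"));T,S=P["top"],P["scene"]
g=T["color"].astype(int); m=((g.min(2)>140)&(g.max(2)-g.min(2)<25)).astype(np.uint8)
n,l,st,ce=cv2.connectedComponentsWithStats(m)
th=np.linspace(0,2*np.pi,60)
tiles=[]
for name,u in dict(A=(331,234.5),B=(271,222.7),C=(186.6,224.4)).items():
    i=np.argmin(np.hypot(*(ce[1:]-u).T))+1; c=ce[i]; print(name,c.round(1),st[i])
    best=[]
    x0,y0=(proj(S,atz(T,c,50))[0]-[25,22]).astype(int)
    a=cv2.resize(S["color"][y0:y0+50,x0:x0+50,::-1],(400,400),interpolation=cv2.INTER_CUBIC);b=a.copy()
    for z,col in((49,(0,0,255)),(62,(0,200,0))):
        X=atz(T,c,z); print(z,X.round(1))
        q=proj(S,np.c_[X[0]+30*np.cos(th),X[1]+30*np.sin(th),0*th+z])
        cv2.polylines(b,[((q-[x0,y0]+.5)*8).round().astype(np.int32)],True,col,1)
        q=proj(S,np.c_[X[0]+28*np.cos(th),X[1]+28*np.sin(th),0*th])
        cv2.polylines(b,[((q-[x0,y0]+.5)*8).round().astype(np.int32)],True,col,1)
    tiles.append(np.vstack([a,b]))
im=np.hstack(tiles);cv2.imwrite("pics/close.png",cv2.resize(im,None,fx=.66,fy=.66))
E
```

```text
A [331.2 234. ] [321 224  22  21 359]
49 [ 461.5 -132.8   49. ]
62 [ 461.  -130.2   62. ]
B [270.4 222.3] [260 212  22  22 362]
49 [497.2  30.4  49. ]
62 [496.3  31.   62. ]
C [185.6 223.9] [175 214  22  21 365]
49 [498.7 260.4  49. ]
62 [497.7 258.2  62. ]
```

View pics/close.png

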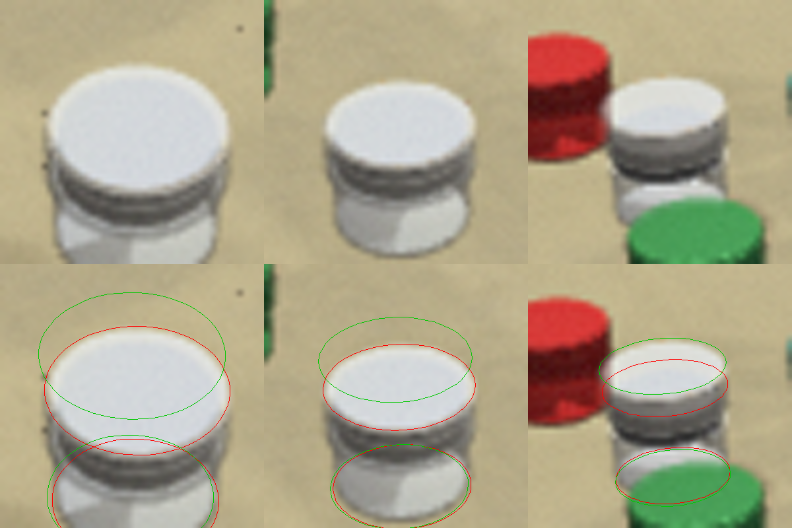

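The overlay settles it: the rims at (255,273) and (228,220) fit z=49. The tub at scene (185,175) / top (185.6,223.9) fits z≈62 and shows the dark neck, so it is tub_a, with the lid top at about (498, 258, 62). That agrees with the given sizes and reach. Next I'll shut the fingers and move above it.

```bash
python3 -m handwheel '0 0 0 25 -33 0 0;0 0 0 30 -39 0 0;0 0 0 30 -39 0 0;0 0 0 30 -39 0 0;0 0 0 30 -39 0 0' 20
python3 -m handwheel '0 0 0 30 -39 0 0;0 0 0 30 -39 0 0;0 0 0 29 -42 0 0;0 0 0 0 0 -30 0;0 0 0 0 0 0 0'
```

```text
t: 1.12
tcp_pos: [409.7, 376.4, 231.5]
orientation: [180.0, 0.0, 155.0]
ft_force: [0.2, -0.2, -0.9]
finger_gap: 0.2
gripper_force: 0.0
t: 1.75
tcp_pos: [496.5, 256.4, 199.6]
orientation: [-179.8, -0.2, 154.9]
ft_force: [0.1, -0.3, -0.1]
finger_gap: 0.2
gripper_force: 0.0
```

```bash
python3 -m handwheel '0 0 0 0 1 -40 0;0 0 0 0 0 -40 0;0 0 0 0 0 -30 0;0 0 0 0 0 -10 0;0 0 0 0 0 0 0'
python3 - <<'E'
from h import *
S=env.capture("scene");s=env.read_state();print(s["tcp_pos"])
x=S["color"][110:230,120:280,::-1].copy()
x=cv2.resize(x,(800,600),interpolation=cv2.INTER_CUBIC)
for X in (s["tcp_pos"],[498,258,62]):
    q=((proj(S,X)[0]-[120,110]+.5)*5).astype(int);cv2.circle(x,tuple(map(int,q)),4,(0,0,255),1)
cv2.imwrite("pics/above.png",x)
E
```

```text
t: 2.38
tcp_pos: [497.9, 259.2, 81.7]
orientation: [180.0, 0.0, 155.1]
ft_force: [0.9, -0.3, -0.0]
finger_gap: 0.2
gripper_force: 0.0
[498.46827551 259.23835187  82.36761306]
```

View pics/above.png

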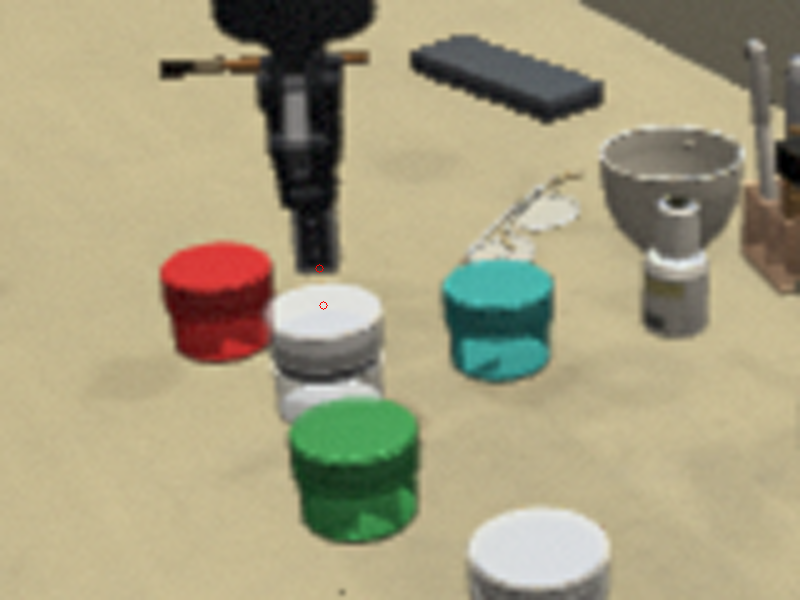

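The fingertips, at crop (319,268), hang centred over the raised white lid, whose top centre is at about (326,311). The neighbours are clear. Now I'll descend slowly.

```bash
python3 -m handwheel '0 0 0 0 -1 -8 0;0 0 0 0 0 -6 0;0 0 0 0 0 -3 0;0 0 0 0 0 -3 0;0 0 0 0 0 0 0'
python3 -m handwheel '0 0 0 0 0 -3 0;0 0 0 0 0 -2 0;0 0 0 0 0 -2 0;0 0 0 0 0 -1 0;0 0 0 0 0 0 0'
```

```text
t: 3.05
tcp_pos: [497.6, 257.5, 61.0]
orientation: [-180.0, -0.0, 155.0]
ft_force: [-0.5, -0.0, 0.5]
finger_gap: -0.3
gripper_force: 0.0
t: 3.68
tcp_pos: [498.0, 257.6, 53.3]
orientation: [180.0, 0.0, 155.0]
ft_force: [0.7, 0.1, 1.4]
finger_gap: -0.1
gripper_force: 1.2
```

```bash
python3 -m handwheel '0 0 0 0 0 -1 0;0 0 0 0 0 -1 0;0 0 0 0 0 -1 0;0 0 0 0 0 -1 0;0 0 0 0 0 0 0'
python3 -m handwheel '0 0 0 0 0 -1 0;0 0 0 0 0 -1 0;0 0 0 0 0 0 0'
```

```text
t: 4.3
tcp_pos: [497.9, 257.6, 49.2]
orientation: [180.0, 0.0, 155.0]
ft_force: [1.7, 0.2, 2.6]
finger_gap: 0.2
gripper_force: 1.3
t: 4.68
tcp_pos: [498.0, 257.6, 47.7]
orientation: [180.0, 0.0, 155.0]
ft_force: [0.8, -0.4, 6.0]
finger_gap: 0.2
gripper_force: 2.9
```

```bash
python3 -m handwheel '0 0 0 0 0 -1 0;0 0 0 0 0 0 0;0 0 0 0 0 0 0'
python3 -m handwheel '0 0 0 0 0 -0.5 0;0 0 0 0 0 0 0;0 0 0 0 0 0 0'
```

```text
t: 5.05
tcp_pos: [498.1, 257.7, 47.1]
orientation: [180.0, 0.0, 155.0]
ft_force: [-0.5, -0.5, 7.6]
finger_gap: 0.0
gripper_force: 4.0
t: 5.42
tcp_pos: [498.1, 257.7, 46.7]
orientation: [180.0, 0.0, 155.0]
ft_force: [-1.4, 0.1, 9.2]
finger_gap: 0.0
gripper_force: 4.6
```

The force climbs at about 4 N/mm from z≈49, so the lid is on its hard stop. I'll lift clear and check.

```bash
python3 -m handwheel '0 0 0 0 0 2 0;0 0 0 0 0 3 0;0 0 0 0 0 10 0;0 0 0 0 0 25 0;0 0 0 0 0 40 0'
python3 -m handwheel '0 0 0 0 0 40 0;0 0 0 0 0 40 0;0 0 0 -10 50 0 0;0 0 0 -20 50 0 0;0 0 0 0 0 0 0'
python3 - <<'E'
from h import *
S=env.capture("scene");T=env.capture("top");print(env.read_state()["ft_force"])
x=cv2.resize(S["color"][140:230,140:260,::-1],(800,600),interpolation=cv2.INTER_CUBIC)
th=np.linspace(0,2*np.pi,60)
for r,z in((30,49),(28,0)):
    q=proj(S,np.c_[498+r*np.cos(th),258.5+r*np.sin(th),0*th+z])
    cv2.polylines(x,[((q-[140,140]+.5)*6.667).astype(np.int32)],True,(0,0,255),1)
cv2.imwrite("pics/after.png",x)
E
```

```text
t: 6.05
tcp_pos: [496.3, 257.1, 125.5]
orientation: [-179.8, -0.2, 155.0]
ft_force: [0.9, 0.2, 0.3]
finger_gap: 0.0
gripper_force: 0.0
t: 6.68
tcp_pos: [465.6, 360.3, 206.0]
orientation: [180.0, -0.1, 155.3]
ft_force: [0.5, 0.2, -0.1]
finger_gap: 0.1
gripper_force: 0.0
[0.43084795 0.83543679 0.18479002]
```

View pics/after.png

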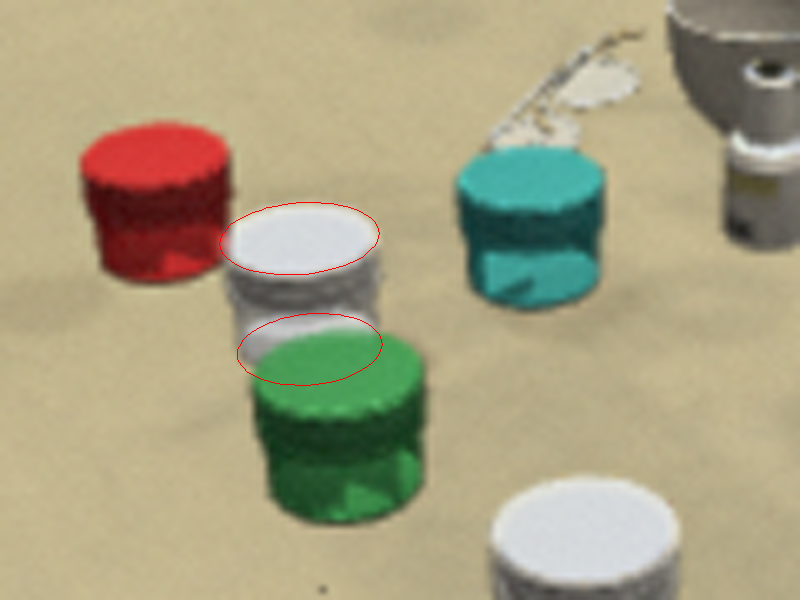

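The lid rim at crop (303,240) now fits the z=49 ring. The tub hasn't moved and the neighbours are untouched, so I'm handing the job in.

```bash
python3 -c "
from rig import env
print(env.job_done())"
```

```text
the job is handed in; nothing more can be done
None
```

The raised lid of tub_a is pressed fully home (its top now sits at about 49 mm), the tub has not visibly moved, nothing else was touched, the hand is clear, and the job was handed in at about 7 s of the 26 s limit.

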